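# Lock away the bin with the breakable ramekin

## Robot

A 7-joint arm with a two-finger parallel gripper is mounted at the origin on the work surface. World frame = base frame: x ahead of the robot, y to its left, z up, the work surface at z = 0. Lengths are in m, angles in rad, forces in N, time in s.
With the tool pointing down it reaches from about 0.425 to 0.825 m from the base axis. Payload 3.6 kg.
Tool frame: the origin (TCP) lies midway between the tips of the shut fingers; the grasp point (between the pads) lies 19 mm behind it (env.grip_point_offset is the distance from the TCP to the grasp point, in m); z points along the fingers, y is the line along which they close (so a half turn about z gives the same grasp; the last joint's range is limited). The gripper opens to 93 mm and grips with 3 to 60 N. Pads are 15 mm wide; open, the fingers measure 128 mm over their backs; the gripper's body (75 mm by 188 mm) begins 65 mm behind the grasp point.
Start: joints at [1.218, 0.615, -0.013, 1.423, 0.008, 1.103, -0.04], TCP at [0.209, -0.616, 0.219] pointing down, gripper open.
Joint ranges: [-3.12, 3.12], [-0.3, 2.06], [-1.34, 1.32], [0.26, 2.42], [-1.36, 4.5], [0.01, 1.98], [-2.84, 2.84]. Speed limits (rad/s): [2.79, 2.79, 3.14, 3.14, 3.14, 3.14, 3.14].

## Interface

Orientations are given as a 3x3 rotation matrix whose columns are the frame's x, y, z axes.
In Python, from station import env gives the robot as it stands.
- The arm moves only by the shell command python3 -m crank 'ROWS' [FORCE]. ROWS is JSON, a list of rows, each an object with "xyz": the shift along the tool's x, y, z in m, a list of three; "angular": the turn, a rotation vector about the tool's x, y, z in rad, a list of three; "fingers": the finger opening in m, from 0 to 0.093. In form: [{"xyz": [x, y, z], "angular": [wx, wy, wz], "fingers": fingers}, ...]. A call has 1 to 12 rows; each row is the pose to reach, as a shift and turn from the pose commanded when the call began, along the tool's axes at that moment; what a row does not reach only later rows make up. A row lasts 1/10 s, in which the tool goes at most 50 mm and 8.59 degrees, less where a joint would pass 70% of its speed; a pose out of reach is approached as far as the arm can. A call with a gripper value outside its range is refused whole. The fingers move at their own pace and stop on an object; FORCE is the grip in N (left out, the last holds). Time passes only in rows, so rows that repeat a pose let the fingers close. It gives the time, the measured TCP pose, the force, the opening and the grip force at its end, in the units of the state.
- env.get_obs(): the state, without advancing time (a new reading comes with each control period).
- env.snapshot(name): name is "scene" or "top" or "wrist"; returns (picture, depth): 420x560x3 uint8, blue, green, red; 420x560 float32, m along the optical axis (not along the pixel's ray), 0 where there is no reading.
- env.camera_model(name): a dict with "vfov" (degrees; the focal length in pixels is half the picture's height over the tangent of half this angle, whatever the lens; pixels are square), "cx", "cy" (the principal point, pixels), "k1" (the pictures are not rectified: a ray, as slopes to the right and down, at radius r is drawn at 1 + k1 r^2 times it, then the intrinsics apply), "pose" (4x4, takes a point from camera to world coordinates); the wrist camera has in their place "mount" (4x4, takes a point from camera to tool coordinates, whose origin is the TCP and whose axes are the flange's). Camera axes: x right, y down, z forward; pixel columns grow to the right and rows downward; lengths in m; the calibration is good to about 2 mm. A picture is of the moment at which its call begins: read the wrist's pose just before it. camera_model takes no time and is no camera call.
- env.close_job(): hands the job in; it is judged then, once.
Trained networks look in the newest picture that a camera, given by its name, has taken for a name from the list of things; names that differ only in an ending like _2 or _b are one class to them, and where a whole thing is asked for, a point or a joint stands for the part that bears it (a point fixed in the world has none). Each returns a list of dicts, best first, with "confidence" (0 to 1); they miss things now and then, are a little off and sometimes report something else, mostly with a low value. They report only what shows in the picture. A call takes as long as a camera call.
- env.search_frame(camera, query): "centre" ([x, y, z] in m, in the coordinates of the camera as it stood for that picture, good to about 4 mm: the middle of the surface that is visible of it).
- env.masks_of(camera, query): "region" (420x560 bool, what is visible of it).
The state is a dict: "clock": time; "joint_positions": joint angles; "joint_velocities": joint speeds; "tau": joint torques, N m; "eef_pos": TCP position; "orientation": TCP orientation; "wrist_force": force on the tool from outside, world axes, zero at the start; "torque": the same for the moment, N m; "opening": opening from 0.0 (shut) to 1.0 (fully open); "finger_force": force on a finger pad.
Only numpy, scipy, OpenCV 4.12 (cv2) and the standard library are available. Lean on these libraries where they do the work, as an engineer would, in place of code of your own. Each camera call takes 0.05 s, during which the arm holds its last target. There are 200 camera calls.

## Task

One of the two lidded green bins has a white ceramic ramekin inside, which must be locked away from the toddler: press the raised shackle of that bin's padlock straight down into its body until the catch clicks and it stays down by itself. Leave the padlock of the other lidded bin, the one with the peach elephant teether, open.

Things in the scene. Friction and masses are not known exactly. Their poses are not given: they have to be found in the camera images.
- bow_r (a point): Highest outer point, mid-bow, of the raised padlock shackle on the bin holding the ramekin; about 157 mm above the table while open, goes down with the shackle. Steel U of 9 mm round wire, legs 30 mm apart, bow 45 mm above the brass body (52 wide, 26 deep, 52 high, its top 112 mm above the table). z up, y along the U from leg to leg, +x towards the bin (the padlock is on its robot side).
- shackle_r (a joint): How far that shackle is pressed in, in m: 0 raised. A spring of 1.5 to 3.5 N pushes it back up. The catch snaps in at about 0.013 against up to about 10 N; hard stop at 0.016; once caught and let go it rests at about 0.012. Pressed less, it springs back to 0.
- bow_t (a point): The same point on the identical padlock of the other bin (with the teether), which stays open. Both bins: 240 deep x 180 wide, clear lid, lid top 134 mm above the table; the bin's front is 27 mm behind the bow's middle, lid edge 22 mm. A thin steel tongue of the lid runs through the U, its top 124 mm above the table, always below the bow.
- ramekin: White ceramic ramekin, 84 mm across, 45 mm high, standing inside the bin to be locked under its shut clear lid, within 80 mm of the bin's middle; origin in the centre of its underside. It marks the bin and is not to be handled.

How it is judged:
At the end, for the whole second after the job is handed in: The shackle of the ramekin bin's padlock stays caught at more than 11 mm down (caught rest: about 12 mm) without being held, and the other padlock's shackle is still raised, within 4 mm of its start (value of joint shackle_r above 0.011 m and distance of bow_t from where it was at the start of the episode below 0.004 m); the robot touches nothing.
It fails at once if the other bin's padlock is pressed down by more than 6 mm (distance of bow_t from where it was at the start of the episode above 0.006 m).
It also fails if it takes over 29 s, if anything falls off the work surface, if the arm or the gripper's body presses on something with over 40 N, if the wrist force passes 120 N, or if a joint passes its speed limit or range.

## Working session

There is one attempt and no reset: what is moved stays moved. The work goes in short steps, Python scripts to look and compute and a shell command to move; the robot and the scene stay as the last step left them, time stands still between calls to the robot, and variables do not carry over. Pictures are saved under pics/ and viewed, at most 10 in all, crops included, and the job is handed in when it is done.

```bash
mkdir -p pics
cat > h.py <<'E'
import numpy as np, cv2
from station import env
def ray2w(cam,pc):
    m=env.camera_model(cam)
    if cam=="wrist":
        o=env.get_obs(); T=np.eye(4); T[:3,:3]=o["orientation"]; T[:3,3]=o["eef_pos"]; P=T@np.array(m["mount"])
    else: P=np.array(m["pose"])
    return (P@np.append(pc,1))[:3]
def cloud(cam,depth):
    m=env.camera_model(cam); f=210/np.tan(np.radians(m["vfov"])/2)
    K=np.array([[f,0,m["cx"]],[0,f,m["cy"]],[0,0,1]])
    v,u=np.mgrid[0:420,0:560]; p=np.stack([u,v],-1).reshape(-1,1,2).astype(float)
    s=cv2.undistortPoints(p,K,np.array([m["k1"],0,0,0.])).reshape(420,560,2)
    pc=np.dstack([s*depth[...,None],depth,np.ones_like(depth)])
    if cam=="wrist":
        o=env.get_obs(); T=np.eye(4); T[:3,:3]=o["orientation"]; T[:3,3]=o["eef_pos"]; P=T@np.array(m["mount"])
    else: P=np.array(m["pose"])
    return (pc@P.T)[...,:3]
E
python3 - <<'E'
from h import *
o=env.get_obs();print(o)
ims=[]
for c in("scene","top"):
    im,d=env.snapshot(c);cv2.imwrite(f"pics/{c}0.png",im);np.save(f"{c}0.npy",d)
    for q in("bow_r","ramekin"):
        for r in env.search_frame(c,q):print(c,q,r["confidence"],ray2w(c,r["centre"]).round(3))
E
```

```text
{'clock': 0.0, 'joint_positions': array([ 1.21750553,  0.6158988 , -0.01262916,  1.42488537,  0.00812581,
        1.10339757, -0.0403723 ]), 'joint_velocities': array([-0.00127231,  0.0013594 , -0.00019894, -0.0002671 , -0.00012746,
       -0.00157436, -0.00051976]), 'tau': array([ 8.66849427e-05, -4.58938622e+01,  2.09393855e-01, -1.65742958e+01,
       -6.10302296e-02,  2.05634400e-02,  2.38445609e-04]), 'eef_pos': array([ 0.20840854, -0.61485058,  0.21749889]), 'orientation': array([[ 9.47040050e-01,  3.21114307e-01, -8.63996922e-04],
       [ 3.21115465e-01, -9.47037043e-01,  2.38690566e-03],
       [-5.17675331e-05, -2.53793803e-03, -9.99996778e-01]]), 'wrist_force': array([-0.14380139, -0.63909839,  0.21681983]), 'torque': array([-0.01120476, -0.01407204,  0.00663269]), 'finger_force': 0.0, 'opening': 0.9975541614381254}
scene bow_r 0.75 [0.528 0.254 0.145]
scene bow_r 0.66 [ 0.532 -0.204  0.142]
top bow_r 0.39 [ 0.527 -0.203  0.151]
top bow_r 0.38 [0.523 0.255 0.149]
top ramekin 0.55 [ 0.524 -0.199  0.152]
```

View pics/scene0.png

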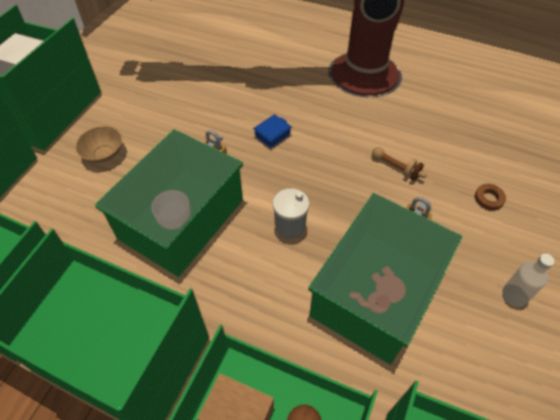

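View pics/top0.png

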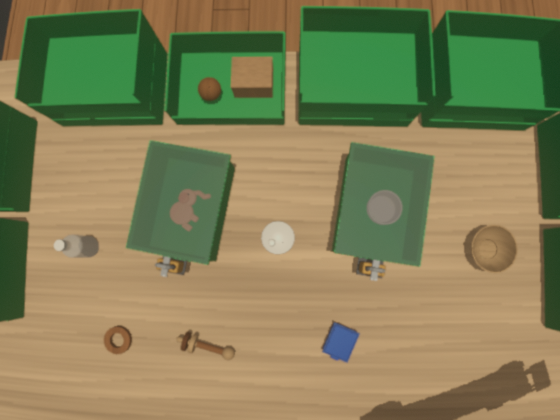

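The scene view shows the ramekin in the left bin (170,210) and the teether in the right one (385,285). In the top view the ramekin is at (385,207) and its padlock at (374,268), which is the one at y≈-0.20. Next I refine the bow from depth.

Run:
```python
from h import *
for c in("scene","top"):
    w=cloud(c,np.load(f"{c}0.npy"))
    m=(np.hypot(w[...,0]-.527,w[...,1]+.203)<.035)&(w[...,2]>.138)&(w[...,2]<.175)
    p=w[m]; 
    # bow: in front of lid; exclude lid-level points
    print(c,m.sum(),p.mean(0).round(4),p.min(0).round(3),p.max(0).round(3), np.linalg.svd(p[:,:2]-p[:,:2].mean(0))[2][0].round(2))
print(np.array(env.camera_model("wrist")["mount"]).round(3))
o=env.get_obs();R=o["orientation"]
print(R.T@(np.array([.527,-.203,.235])-o["eef_pos"]), o["clock"])
```

```text
scene 76 [ 0.5274 -0.2067  0.1491] [ 0.522 -0.227  0.138] [ 0.532 -0.19   0.158] [0.11 0.99]
top 70 [ 0.5247 -0.2057  0.151 ] [ 0.519 -0.223  0.138] [ 0.558 -0.19   0.157] [-0.1  -0.99]
[[-0.    -0.97  -0.242  0.067]
 [ 1.    -0.    -0.001  0.001]
 [ 0.001 -0.242  0.97  -0.166]
 [ 0.     0.     0.     1.   ]]
[ 0.43393925 -0.28831228 -0.01650043] 0.3
```

```bash
python3 -m crank '[{"xyz":[0.432,-0.285,-0.016],"angular":[0,0,0.43],"fingers":0},{"xyz":[0.432,-0.285,-0.016],"angular":[0,0,0.43],"fingers":0},{"xyz":[0.432,-0.285,-0.016],"angular":[0,0,0.43],"fingers":0},{"xyz":[0.432,-0.285,-0.016],"angular":[0,0,0.43],"fingers":0},{"xyz":[0.432,-0.285,-0.016],"angular":[0,0,0.43],"fingers":0},{"xyz":[0.432,-0.285,-0.016],"angular":[0,0,0.43],"fingers":0},{"xyz":[0.432,-0.285,-0.016],"angular":[0,0,0.43],"fingers":0},{"xyz":[0.432,-0.285,-0.016],"angular":[0,0,0.43],"fingers":0},{"xyz":[0.432,-0.285,-0.016],"angular":[0,0,0.43],"fingers":0},{"xyz":[0.432,-0.285,-0.016],"angular":[0,0,0.43],"fingers":0},{"xyz":[0.432,-0.285,-0.016],"angular":[0,0,0.43],"fingers":0},{"xyz":[0.432,-0.285,-0.016],"angular":[0,0,0.43],"fingers":0}]'
```

```text
clock: 1.5
eef_pos: [0.5286, -0.2027, 0.2346]
orientation: [[0.995, -0.095, 0.001], [-0.095, -0.995, 0.002], [0.001, -0.002, -1.0]]
wrist_force: [0.4, -0.5, 0.2]
opening: 0.026
finger_force: 0.0
```

Run:
```python
from h import *
o=env.get_obs();print(o["clock"],o["eef_pos"],o["orientation"].round(3),o["opening"],abs(o["joint_velocities"]).max())
im,d=env.snapshot("wrist");cv2.imwrite("pics/w1.png",im)
w=cloud("wrist",d)
m=(np.hypot(w[...,0]-.5255,w[...,1]+.206)<.03)&(w[...,2]>.14)&(w[...,2]<.17)
p=w[m];print(m.sum());print(p.mean(0).round(4),p.min(0).round(3),p.max(0).round(3)) if len(p) else 0
for r in env.search_frame("wrist","bow_r"):print(r["confidence"],ray2w("wrist",r["centre"]).round(4))
```

```text
1.5 [ 0.52855927 -0.20267366  0.2345632 ] [[ 0.995 -0.095  0.001]
 [-0.095 -0.995  0.002]
 [ 0.001 -0.002 -1.   ]] 0.02608664299504972 0.08354982406508313
654
[ 0.5239 -0.2128  0.1515] [ 0.517 -0.231  0.14 ] [ 0.53  -0.195  0.157]
0.96 [ 0.5198 -0.2119  0.1513]
```

View pics/w1.png

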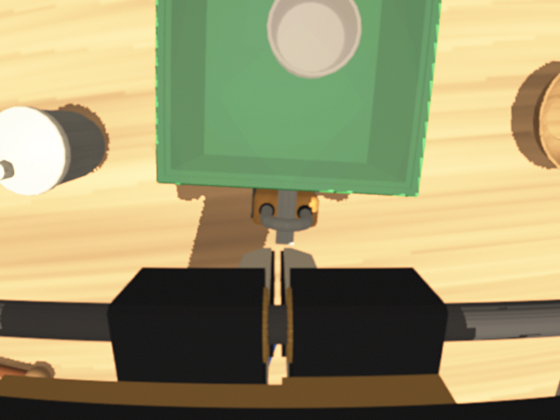

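The picture confirms the ramekin is in this bin. The padlock bow is at (286,215), slightly right of the fingers at (278,260). The arm was still settling, so I measure once more at rest.

Run:
```python
from h import *
o=env.get_obs();print(o["clock"],o["eef_pos"],abs(o["joint_velocities"]).max())
im,d=env.snapshot("wrist")
w=cloud("wrist",d)
m=(np.hypot(w[...,0]-.5255,w[...,1]+.21)<.032)&(w[...,2]>.14)&(w[...,2]<.17)
p=w[m];print(m.sum(),p.mean(0).round(4),p.min(0).round(3),p.max(0).round(3))
v,u=np.where(m);print(u.min(),u.max(),v.min(),v.max())
q=w[m&(w[...,2]>.153)];print(len(q),q.mean(0).round(4),q.min(0).round(3),q.max(0).round(3))
o=env.get_obs();print(o["orientation"].T@(np.array([*q.mean(0)[:2],.157])-o["eef_pos"]),o["eef_pos"])
```

```text
1.6 [ 0.52545162 -0.20816183  0.2345221 ] 0.03246482991035244
664 [ 0.5254 -0.2104  0.1515] [ 0.519 -0.229  0.14 ] [ 0.531 -0.192  0.157]
252 304 210 227
319 [ 0.5248 -0.2106  0.1547] [ 0.52  -0.222  0.153] [ 0.53  -0.2    0.157]
[0.00011592 0.0012664  0.07759701] [ 0.5248882  -0.20922853  0.23459494]
```

```bash
python3 -m crank '[{"xyz":[0,0.002,0.035],"angular":[0,0,0],"fingers":0},{"xyz":[0,0.002,0.06],"angular":[0,0,0],"fingers":0},{"xyz":[0,0.002,0.07],"angular":[0,0,0],"fingers":0},{"xyz":[0,0.002,0.07],"angular":[0,0,0],"fingers":0},{"xyz":[0,0.002,0.07],"angular":[0,0,0],"fingers":0},{"xyz":[0,0.002,0.07],"angular":[0,0,0],"fingers":0}]'
python3 - <<'E'
from h import *
im,d=env.snapshot("wrist");cv2.imwrite("pics/w2.png",im)
E
```

```text
clock: 2.25
eef_pos: [0.5269, -0.2098, 0.1661]
orientation: [[0.995, -0.104, 0.003], [-0.104, -0.995, -0.001], [0.003, 0.001, -1.0]]
wrist_force: [-0.2, 0.7, -0.3]
opening: 0.004
finger_force: 0.0
```

View pics/w2.png

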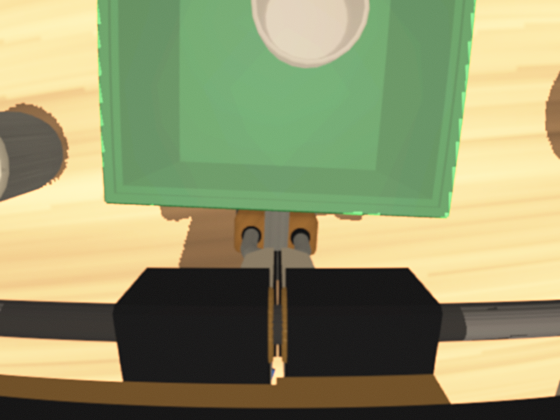

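The fingertips (278,255) are centred between the legs (250,235) and (301,237), just above the bow. I press.

```bash
python3 -m crank '[{"xyz":[0,0,0.006],"angular":[0,0,0],"fingers":0},{"xyz":[0,0,0.01],"angular":[0,0,0],"fingers":0},{"xyz":[0,0,0.014],"angular":[0,0,0],"fingers":0},{"xyz":[0,0,0.018],"angular":[0,0,0],"fingers":0},{"xyz":[0,0,0.021],"angular":[0,0,0],"fingers":0},{"xyz":[0,0,0.023],"angular":[0,0,0],"fingers":0},{"xyz":[0,0,0.023],"angular":[0,0,0],"fingers":0},{"xyz":[0,0,0.023],"angular":[0,0,0],"fingers":0}]'
```

```text
clock: 3.1
eef_pos: [0.5264, -0.209, 0.1417]
orientation: [[0.995, -0.103, 0.001], [-0.103, -0.995, -0.0], [0.001, 0.0, -1.0]]
wrist_force: [1.6, -0.7, 2.1]
opening: 0.007
finger_force: 1.0
```

```bash
python3 -m crank '[{"xyz":[0,0,0.001],"angular":[0,0,0],"fingers":0},{"xyz":[0,0,0.002],"angular":[0,0,0],"fingers":0},{"xyz":[0,0,0.0025],"angular":[0,0,0],"fingers":0},{"xyz":[0,0,0.0025],"angular":[0,0,0],"fingers":0}]'
```

```text
clock: 3.5
eef_pos: [0.5266, -0.2091, 0.1405]
orientation: [[0.995, -0.103, 0.002], [-0.103, -0.995, -0.0], [0.002, 0.0, -1.0]]
wrist_force: [-0.3, 0.4, 9.4]
opening: 0.004
finger_force: 4.4
```

```bash
python3 -m crank '[{"xyz":[0,0,0.001],"angular":[0,0,0],"fingers":0},{"xyz":[0,0,0.002],"angular":[0,0,0],"fingers":0},{"xyz":[0,0,0.002],"angular":[0,0,0],"fingers":0},{"xyz":[0,0,0.002],"angular":[0,0,0],"fingers":0}]'
```

```text
clock: 3.9
eef_pos: [0.5267, -0.2092, 0.1402]
orientation: [[0.995, -0.103, 0.002], [-0.103, -0.995, -0.001], [0.003, 0.0, -1.0]]
wrist_force: [-3.2, 0.9, 17.5]
opening: 0.009
finger_force: 8.5
```

Hard stop is reached: 17.5 N with no further travel. I back off and check.

```bash
python3 -m crank '[{"xyz":[0,0,-0.02],"angular":[0,0,0],"fingers":0},{"xyz":[0,0,-0.06],"angular":[0,0,0],"fingers":0},{"xyz":[0,0,-0.1],"angular":[0,0,0],"fingers":0},{"xyz":[0,0,-0.1],"angular":[0,0,0],"fingers":0},{"xyz":[0,0,-0.1],"angular":[0,0,0],"fingers":0},{"xyz":[0,0,-0.1],"angular":[0,0,0],"fingers":0}]'
python3 - <<'E'
from h import *
im,d=env.snapshot("wrist");w=cloud("wrist",d)
for c in("wrist","scene"):
    if c=="scene": im,d=env.snapshot(c);w=cloud(c,d)
    m=(np.hypot(w[...,0]-.5255,w[...,1]+.209)<.018)&(w[...,2]>.13)&(w[...,2]<.17)
    p=w[m];print(c,m.sum(),np.percentile(p[:,2],[50,90,98,100]).round(4))
m=(np.hypot(w[...,0]-.526,w[...,1]-.254)<.018)&(w[...,2]>.13)&(w[...,2]<.17)
print("other",np.percentile(w[m][:,2],[50,90,98,100]).round(4))
E
```

```text
clock: 4.5
eef_pos: [0.5247, -0.2084, 0.2354]
orientation: [[0.995, -0.103, -0.004], [-0.103, -0.995, 0.002], [-0.004, -0.001, -1.0]]
wrist_force: [-0.3, -0.4, 0.4]
opening: 0.005
finger_force: 0.0
wrist 582 [0.1408 0.1435 0.1445 0.1454]
scene 62 [0.1389 0.1435 0.1457 0.1462]
other [0.1493 0.1544 0.1555 0.157 ]
```

The bow now rests at 145 mm, so it is caught 12 mm down. The other padlock's bow is still at 157 mm.

```bash
python3 -c "
from station import env
print(env.close_job())"
```

```text
the job is handed in; nothing more can be done
None
```

The padlock on the ramekin bin is pressed in and caught, about 12 mm down by depth camera with the arm lifted clear. The teether bin's padlock is still raised at 157 mm, and the job is handed in; no verdict was returned.

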